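Put the washed seasonings back in the caddy

ROBOT

A 6-joint arm with a two-finger parallel gripper is mounted at the origin on the work surface. World frame = base frame: x ahead of the robot, y to its left, z up, the work surface at z = 0. Lengths are in mm, angles in rad, forces in N, time in s.
With the tool pointing down it reaches from about 400 to 925 mm from the base axis. Payload 12.5 kg.
Tool frame: the origin (TCP) lies between the finger pads; the fingertips stand 11 mm ahead of it and the grasp point (between the pads) lies 8 mm behind it (env.tip_extent is the distance from the TCP to the fingertips, in mm); x points along the fingers, z is the direction in which the jaws open and shut, and the axes are right-handed (so a half turn about x gives the same grasp; the last joint's range is limited). The gripper opens to 95 mm and grips with 3 to 60 N. Pads are 20 mm wide; open, the fingers measure 119 mm over their backs; the gripper's body (75 mm by 180 mm) begins 59 mm behind the grasp point.
Start: joints at [1.13, 0.491, 1.559, -0, 1.092, -0.106], TCP at [205.346, 590.321, 225.661] pointing down, gripper open.
Joint ranges: [-3.1, 3.1], [-0.84, 2.19], [0.05, 2.79], [-1.13, 4.28], [0.06, 2.93], [-2.69, 2.69]. Speed limits (rad/s): [2.22, 2.22, 2.79, 3.14, 3.14, 3.14].

INTERFACE

Orientations are given as [roll, pitch, yaw] about the fixed x, y, z axes, in that order (R = Rz(yaw) Ry(pitch) Rx(roll)).
In Python, from cell import status, imaging, env gives the robot as it stands. The module is installed in compiled form; this text tells all that it offers.
- The arm moves only by the tool apply_moves, never from a script. Its argument "increments" is a list of rows, each a list of 5 numbers: the closure, from 0 (fully open) to 1 (shut), then the shift along the tool's x, y, z in mm, then the turn about the tool's x in degrees. A call has 1 to 10 rows; each row shifts and turns the commanded pose from where the row before left it, along the tool's axes as they then stand; what a row does not reach is not made up. A row lasts 1/10 s, in which the tool goes at most 50 mm and 8.59 degrees, less where a joint would pass 70% of its speed; a pose out of reach is approached as far as the arm can. A call with a gripper value outside its range is refused whole. The fingers move at their own pace and stop on an object; the grip force is fixed at half the most. Time passes only in rows, so rows that do not move let the fingers close. It gives the time, the measured TCP pose, the force and the opening at its end, in the units of the state.
- status.state(): the state, without advancing time (a new reading comes with each control period).
- imaging.read_camera(name): name is "scene" or "side" or "wrist"; returns a dict with "pixels" (420x560x3 uint8, red, green, blue), "fovy" (degrees; the focal length in pixels is half the picture's height over the tangent of half this angle, whatever the lens; pixels are square), "cx", "cy" (the principal point, pixels), "R" (3x3) and "t" (3): a world point X has camera coordinates R X + t. Camera axes: x right, y down, z forward; pixel columns grow to the right and rows downward; lengths in mm; the calibration is good to about 2 mm. A picture is of the moment at which its call begins. There is no depth.
- env.job_done(): hands the job in, once; it reports no verdict.
The state is a dict: "t": time; "joints": joint angles; "qvel": joint speeds; "tau": joint torques, N m; "eef_pos": TCP position; "tcp_rot": TCP orientation; "ft_force": force on the tool from outside, world axes, zero at the start; "moment": the same for the moment, N m; "opening": opening from 0.0 (shut) to 1.0 (fully open).
Only numpy, scipy, OpenCV 4.12 (cv2) and the standard library are available. Lean on these libraries where they do the work, as an engineer would, in place of code of your own. Each camera call takes 0.05 s, during which the arm holds its last target. There are 200 camera calls.

TASK

The washed seasonings go back into the five-well caddy: stand the oil bottle in the well next to the basting brushes and the pepper mill in the well next to the flour shaker, and stand the salt pot in the middle well between the two, covered with its lid. Set each thing down upright without dropping it, and leave the brushes, the flour shaker, the ramekin and the kitchen timer where they are.

Things in the scene. Friction and masses are not known exactly. Their poses are not given: they have to be found in the camera images.
- oil_mid (a point): small dark green oil bottle with a steel pourer, upright and loose: straight round body 60 mm in diameter for the lowest 62 mm, then a shoulder to a 23 mm neck, 88 mm tall in all, about 0.3 kg. The point is on its axis, half-way up (44 mm above its underside); z is its axis, up.
- mill_mid (a point): small dark wooden pepper mill, upright and loose: round foot 58 mm wide, straight waist 44 mm in diameter from 20 to 62 mm above the underside, head 52 mm wide, steel nut on top, 88 mm tall in all, about 0.22 kg. The point is on its axis at the waist, half-way up (44 mm above its underside); z is its axis, up.
- pot_mid (a point): white ceramic salt pot, the taller of the two open white pots, upright, loose and empty: plain cylinder 64 mm in outer diameter, 84 mm tall, open on top, wall 4 mm (mouth 56 mm wide), about 0.3 kg. The point is on its axis, half-way up (42 mm above its underside); z is its axis, up.
- lid_knob (a point): white ceramic lid of the salt pot, loose, lying knob up, 48 mm tall, 0.12 kg: plug 46 mm wide and 8 mm deep below (goes into the pot's mouth), plate 68 mm wide and 6 mm thick (rests on the pot's rim), straight knob 20 mm wide and 34 mm high. The point: on the knob's axis, 37 mm above the plug's bottom, 29 above the plate's underside, 23 above its upper face, 11 below the knob's top; z up.
- caddy: low metal caddy, fixed, five square open wells in a row, wire handle at each end (60 mm high): 454 x 94 mm, walls and dividers 20 mm high, 4 mm thick; wells 86 mm square, floor 4 mm above the counter. Origin: centre of underside; y runs along the row; well centres at x = 0, y = -0.18, -0.09, 0, 0.09, 0.18 m. Brushes and flour shaker stand in the end wells, either way round; the rest are empty.
- brushes: steel canister 58 mm in diameter and 140 mm tall, holding three basting brushes with their bristles up (about 205 mm high in all), standing loose in one of the caddy's end wells. Origin: centre of its underside, z up.
- flour: steel flour shaker, 61 mm in diameter and 96 mm tall with a domed, perforated top, standing loose in the caddy's other end well. Origin: centre of its underside, z up.
- ramekin: bystander: low white ceramic ramekin with a fluted outside, 73 mm wide and 38 mm tall, loose on the counter, to be left alone. Origin: centre of its underside, z up.
- timer: bystander: round red kitchen timer shaped like a tomato, 69 mm wide and 55 mm tall, loose on the counter, to be left alone. Origin: centre of its underside, z up.

How it is judged:
By the outcome, as a careful person would: the job done as asked, in the order asked, and still so for the second after the job is handed in, with the robot touching nothing.
It also fails if it takes over 120 s, if anything falls off the work surface, if the arm or the gripper's body presses on something with over 40 N, if the wrist force passes 120 N, or if a joint passes its speed limit or range.

## Working session

There is one attempt and no reset: what is moved stays moved. The work goes in short steps, Python scripts to look and compute and a tool call to move; the robot and the scene stay as the last step left them, time stands still between calls to the robot, and variables do not carry over. Pictures are saved under pics/ and viewed, about 12 in all and at most 16, crops included, and the job is handed in when it is done.

Besides the shell and the picture viewer there is one more tool, called after ">>>" as a command line: name --pt "numbers of a row" for each row, then --argument value for the rest. apply_moves: Moves the arm, as the interface text tells. Its arguments: {"type":"object","properties":{"increments":{"type":"array"}},"required":["increments"]}

```bash
mkdir -p pics
cat > h.py <<'E'
import numpy as np, cv2
from cell import status, imaging, env
def snap(n,f):
    c=imaging.read_camera(n); cv2.imwrite(f'pics/{f}.png',c['pixels'][:,:,::-1])
    np.savez(f'pics/{f}.npz',**c); return c
def load(f): return dict(np.load(f'pics/{f}.npz'))
def foc(c): return c['pixels'].shape[0]/2/np.tan(np.radians(c['fovy'])/2)
def ray(c,u,v,z):
    R=np.array(c['R']);t=np.array(c['t']);f=foc(c)
    d=R.T@np.array([(u-c['cx'])/f,(v-c['cy'])/f,1]);o=-R.T@t
    return o+d*(z-o[2])/d[2]
def proj(c,X):
    p=(np.array(c['R'])@np.array(X,float).T).T+np.array(c['t']);f=foc(c)
    return np.stack([c['cx']+f*p[...,0]/p[...,2],c['cy']+f*p[...,1]/p[...,2]],-1)
E
python3 - <<'E'
from h import *
for n in ['scene','side','wrist']:
    c=snap(n,n+'0'); print(n,c['fovy'],c['cx'],c['cy'],np.round(-np.array(c['R']).T@np.array(c['t'])))
print(status.state())
E
```

```text
scene 46.42005417520282 286.1502547303964 220.75087438599635 [1329.   27. 1177.]
side 52.134237264339134 286.0173832392588 211.9202056181928 [ -70. -721.  617.]
wrist 63.21113701073161 281.2999140658836 208.66289976017615 [129. 617. 384.]
{'t': 0.15, 'joints': array([ 1.13038722e+00,  4.91422825e-01,  1.55930825e+00, -2.55497738e-05,
        1.09170159e+00, -1.05593722e-01]), 'qvel': array([-0.00178937, -0.00268   , -0.00170304,  0.00013235,  0.00195289,
       -0.00066575]), 'tau': array([ 1.49958993e-03, -6.12894344e+01, -2.58278847e+01,  6.92899246e-02,
        4.73388867e-02, -1.29444661e-04]), 'eef_pos': array([205.2801512 , 590.14827201, 225.19532619]), 'tcp_rot': array([ 3.06297211,  1.56995601, -1.98422047]), 'ft_force': array([ 0.72822299,  0.48173325, -0.75085075]), 'moment': array([0.02325188, 0.00417275, 0.07010902]), 'opening': 0.9996252731376285}
```

View pics/scene0.png

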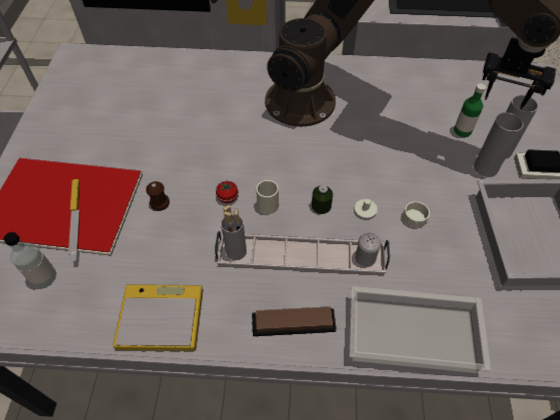

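View pics/side0.png

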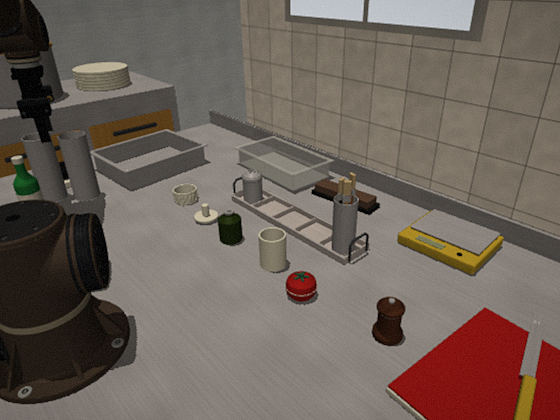

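The scene camera faces the robot (right = +y, down = +x). Brushes are at (234,235) and flour at (368,250). Along the row: mill (158,195), timer (227,191), pot (267,197), oil (322,199), lid (366,208), ramekin (416,214). Next I'll crop in for measuring.

Run:
```python
from h import *
a=cv2.imread('pics/scene0.png')[165:285,135:435]
cv2.imwrite('pics/c1.png',cv2.resize(a,None,fx=2.66,fy=2.66,interpolation=cv2.INTER_CUBIC))
a=cv2.imread('pics/side0.png')[160:350,160:420]
cv2.imwrite('pics/c2.png',cv2.resize(a,None,fx=3,fy=3,interpolation=cv2.INTER_CUBIC))
```

```text
(no output)
```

View pics/c1.png

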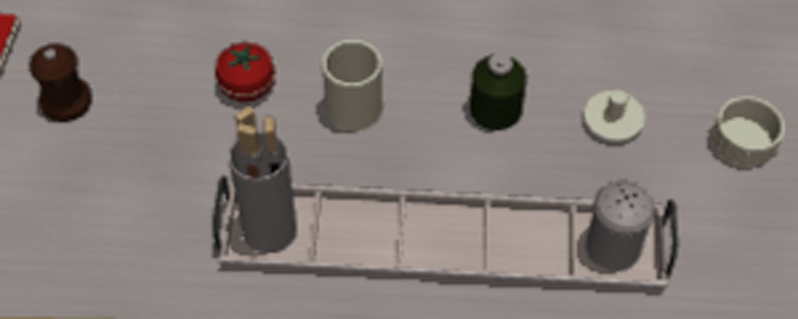

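View pics/c2.png

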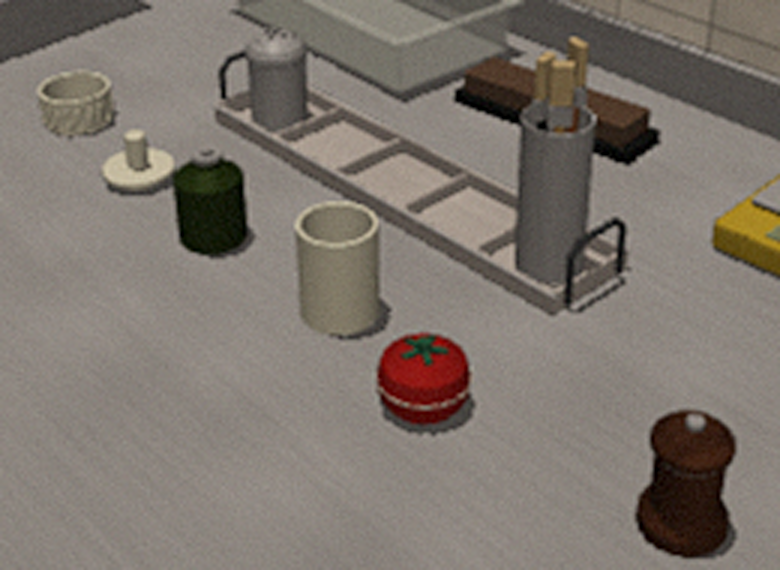

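Run:
```python
from h import *
s=load('scene0');d=load('side0')
P={'mill':((50,53),(696,420),88),'pot':((353,64),(338,226),84),'oil':((501,62),(208,156),88),'lid':((618,96),(135,134),48),'timer':((243,58),(425,348),55),
'flourtop':((624,200),(275,40),96)}
for k,(a,b,z) in P.items():
    A=ray(s,135+a[0]/2.66,165+a[1]/2.66,z);B=ray(d,160+b[0]/3,160+b[1]/3,z)
    print(k,A.round(1),B.round(1))
C1={'FL':(222,263),'FR':(665,284),'BR':(664,204),'d1f':(313,267),'d2f':(400,271),'d3f':(487,275),'d4f':(573,279),'d1b':(319,193),'d2b':(402,197),'d3b':(487,201),'d4b':(571,204)}
for k,a in C1.items(): print(k,ray(s,135+a[0]/2.66,165+a[1]/2.66,20).round(1))
C2={'BL':(556,296),'BR':(217,108),'FL':(625,265)}
for k,b in C2.items(): print('side',k,ray(d,160+b[0]/3,160+b[1]/3,20).round(1))
from scipy.spatial.transform import Rotation as Ro
print(Ro.from_euler('xyz',status.state()['tcp_rot']).as_matrix().round(3))
w=load('wrist0');print(w['R'].round(3),w['t'].round(1))
```

```text
mill [ 478.7 -397.2   88. ] [ 471.4 -400.3   88. ]
pot [469.7 -73.3  84. ] [459.2 -80.4  84. ]
oil [460.   84.1  88. ] [446.7  71.4  88. ]
lid [466.9 213.7  48. ] [460.9 212.   48. ]
timer [ 446.3 -197.3   55. ] [ 429.6 -207.    55. ]
flourtop [631.5 207.4  96. ] [621.1 202.1  96. ]
FL [ 684.5 -191.    20. ]
FR [680.4 257.8  20. ]
BR [584.7 261.8  20. ]
d1f [683.3 -98.2  20. ]
d2f [682.3  -9.8  20. ]
d3f [681.4  78.4  20. ]
d4f [680.5 165.2  20. ]
d1b [ 594.1 -100.8   20. ]
d2b [593.5 -13.1  20. ]
d3b [592.8  76.3  20. ]
d4b [590.9 164.4  20. ]
side BL [ 581.  -198.3   20. ]
side BR [577.4 247.4  20. ]
side FL [ 654.2 -208.4   20. ]
[[-0.    -0.944  0.329]
 [-0.001  0.329  0.944]
 [-1.     0.    -0.001]]
[[ 0.329  0.944 -0.002]
 [ 0.905 -0.315  0.285]
 [ 0.268 -0.095 -0.959]] [-624.2  -31.8  392.7]
```

The two cameras disagree by about 10 mm, so I'll refine with the wrist camera from close by. First rise, then turn the jaws along x.

>>> apply_moves --pt "0 -50 0 0 0" --pt "0 -50 0 0 0" --pt "0 0 0 0 8.5" --pt "0 0 0 0 8.5" --pt "0 0 0 0 8.5" --pt "0 0 0 0 8.5" --pt "0 0 0 0 8.5" --pt "0 0 0 0 8.5" --pt "0 0 0 0 8.5" --pt "0 0 0 0 8.5"

```text
t: 1.15
eef_pos: [205.3, 590.2, 325.4]
tcp_rot: [-1.975, 1.57, -1.932]
ft_force: [0.6, -1.1, 0.2]
opening: 1.002
```

>>> apply_moves --pt "0 0 0 0 2.8" --pt "0 0 -35 20 0" --pt "0 0 -35 25 0" --pt "0 0 -35 25 0" --pt "0 0 -35 25 0" --pt "0 0 -35 25 0" --pt "0 0 -35 25 0" --pt "0 0 -35 25 0" --pt "0 0 -35 25 0" --pt "0 0 -35 25 0"

```text
t: 2.15
eef_pos: [426.1, 273.8, 325.6]
tcp_rot: [1.914, 1.571, 1.915]
ft_force: [0.6, -0.0, 0.3]
opening: 1.001
```

Run:
```python
from h import *
s=status.state();print(s['t'],s['eef_pos'],s['tcp_rot'],s['joints'])
```

```text
2.15 [426.09532255 273.77092013 325.62647207] [1.91413924 1.57076232 1.9145362 ] [4.40587591e-01 2.25514617e-01 1.69725220e+00 3.60548617e-05
 1.21882254e+00 4.40178198e-01]
```

>>> apply_moves --pt "0 0 -35 25 0" --pt "0 0 -40 25 0" --pt "0 0 -40 25 0" --pt "0 0 -40 20 0" --pt "0 0 -20 0 0" --pt "0 0 0 0 0" --pt "0 0 0 0 0"

```text
t: 2.85
eef_pos: [520.3, 100.5, 325.5]
tcp_rot: [2.389, 1.57, 2.388]
ft_force: [-0.2, 0.2, 0.1]
opening: 1.0
```

Run:
```python
from h import *
c=snap('wrist','w1');s=status.state();print(s['t'],s['eef_pos'],-c['R'].T@c['t'])
for n,p in dict(oil=(453,78,88),pot=(464,-77,84),lid=(464,213,48)).items(): print(n,proj(c,p).round())
```

```text
2.9 [520.25285964 101.1071593  325.64032163] [520.15621901 181.45811272 484.6475466 ]
oil [226. 197.]
pot [240. 308.]
lid [235.  79.]
```

View pics/w1.png

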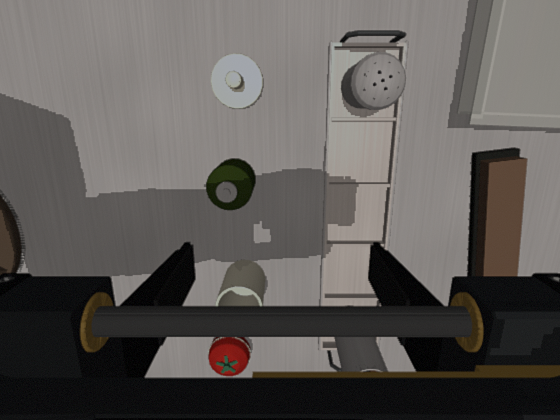

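Lid knob top is at (235,79), oil top (227,190) and pot rim about (240,302). The caddy's divider/wall junctions run from (329,120) to (324,296) on the left, and (396,121) to (387,242) on the right.

Run:
```python
from h import *
c=load('w1')
for n,(u,v,z) in dict(oil=(227,190,88),pot=(240,304,84),lid=(235,79,48),flour=(380,79,96),d4L=(329,120,20),d4R=(396,121,20),d3L=(328,184,20),d3R=(391,184,20),d2L=(326,242,20),d2R=(387,242,20),d1L=(324,296,20)).items(): print(n,ray(c,u,v,z).round(1))
# fit distortion: use scene straight counter/caddy? print tilt
print(c['R'].round(3))
```

```text
oil [454.8  86.4  88. ]
pot [464.2 -71.1  84. ]
lid [464.1 213.5  48. ]
flour [625.  209.8  96. ]
d4L [582.5 164.8  20. ]
d4R [670.9 163.4  20. ]
d3L [584.4  78.6  20. ]
d3R [672.   78.5  20. ]
d2L [584.8  -8.1  20. ]
d2R [674.   -8.2  20. ]
d1L [585.  -97.4  20. ]
[[ 1.    -0.001 -0.001]
 [-0.001 -0.958  0.286]
 [-0.001 -0.286 -0.958]]
```

>>> apply_moves --pt "0 35 -5 -15 0" --pt "0 40 -5 -25 0" --pt "0 40 -5 -25 0" --pt "0 40 0 0 0" --pt "0 0 0 0 0" --pt "0 0 0 0 0"

```text
t: 3.5
eef_pos: [456.1, 86.3, 171.4]
tcp_rot: [1.869, 1.571, 1.87]
ft_force: [0.2, -0.3, 0.3]
opening: 1.003
```

Run:
```python
from h import *
c=snap('wrist','w2');s=status.state();print(s['t'],s['eef_pos'],-c['R'].T@c['t'])
print(proj(c,(455,86,88)),proj(c,(455,86,0)))
```

```text
3.55 [456.58604399  86.14394756 172.14198795] [455.64099196 167.232748   330.52377209]
[280.63152688 219.94923261] [280.88743293 191.87593528]
```

View pics/w2.png

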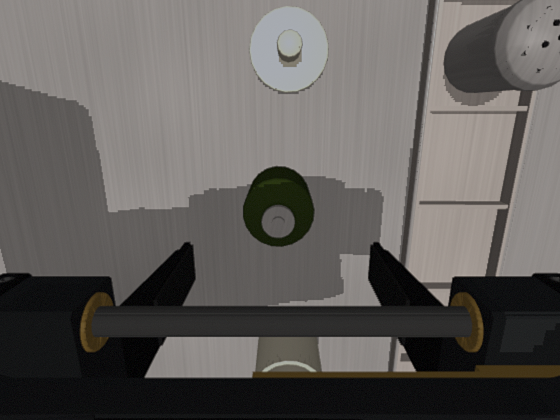

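>>> apply_moves --pt "0 40 0 -2 0" --pt "0 40 0 0 0" --pt "0 36 0 0 0" --pt "0 20 0 0 0" --pt "0 0 0 0 0" --pt "0 0 0 0 0" --pt "1 0 0 0 0" --pt "1 0 0 0 0" --pt "1 0 0 0 0" --pt "1 0 0 0 0"

```text
t: 4.55
eef_pos: [453.7, 85.4, 35.2]
tcp_rot: [0.123, 1.57, 0.123]
ft_force: [-0.3, 0.1, -0.2]
opening: 0.721
```

>>> apply_moves --pt "1 0 0 0 0" --pt "1 0 0 0 0" --pt "1 0 0 0 0"

```text
t: 4.85
eef_pos: [453.6, 85.4, 34.8]
tcp_rot: [0.495, 1.571, 0.495]
ft_force: [-1.2, 0.9, 6.1]
opening: 0.619
```

Opening 0.62 (59 mm) means the bottle is held. Lift, and look at the caddy from over its middle on the way.

>>> apply_moves --pt "1 -5 0 0 0" --pt "1 -20 0 0 0" --pt "1 -40 0 0 0" --pt "1 -40 0 0 0" --pt "1 -40 0 15 0" --pt "1 -20 -5 30 0" --pt "1 0 -5 40 0" --pt "1 0 -5 40 0" --pt "1 0 -5 40 0" --pt "1 0 -3 10 0"

```text
t: 5.85
eef_pos: [631.2, 61.8, 198.8]
tcp_rot: [0.057, 1.57, 0.057]
ft_force: [-1.0, -0.4, -4.2]
opening: 0.619
```

>>> apply_moves --pt "1 0 0 0 0" --pt "1 0 0 0 0"

```text
t: 6.05
eef_pos: [627.3, 62.5, 199.0]
tcp_rot: [3.06, 1.569, 3.06]
ft_force: [-0.3, -0.6, -3.5]
opening: 0.615
```

Run:
```python
from h import *
c=snap('wrist','w3');s=status.state();print(s['t'],s['eef_pos'],-c['R'].T@c['t'],s['opening'],s['ft_force'])
```

```text
6.1 [627.26888523  62.67173497 199.40104931] [627.35542103 143.51728195 358.12729398] 0.6155250582394882 [-0.53940559 -0.84471025 -4.21055415]
```

View pics/w3.png

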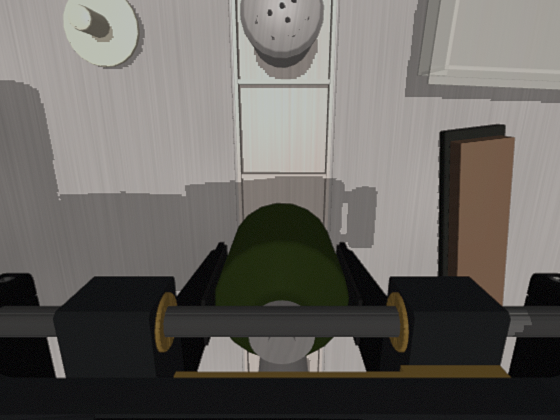

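Run:
```python
from h import *
c=load('w3')
g=cv2.cvtColor(c['pixels'],cv2.COLOR_RGB2GRAY)
for v in (130,155,190): print(v,'L',g[v,224:250],'R',g[v,318:342])
print('col283',[(r,g[r,290]) for r in list(range(78,94))+list(range(168,180))])
for u,v in [(235,174),(332,174),(240,174),(327,174),(283,174),(283,85),(238,85),(329,85)]: print(u,v,ray(c,u,v,20).round(1))
```

```text
130 L [160 161 160 157 157 161 159 163 157 137 158 177 181 191 186 133  73 107
 159 190 190 188 188 189 190 190] R [185 185 185 185 186 186 188 180 105 102 169 191 186 172 171 148 137 160
 160 161 159 160 163 164]
155 L [159 161 163 159 158 160 162 161 164 159 141 158 173 180 189 181 102  76
 138 191 188 186 185 187 187 187] R [183 182 183 184 184 185 177 108  88 152 188 183 170 166 144 131 157 160
 163 161 162 165 165 162]
190 L [113 112 110 112 110 108 110 110 110 111 112 104 104 109 114 120 116  91
  74 103 121 122 121 121 120 120] R [117 119 121 118 119 114  71  84 122 122 117 108 104 104 107 106 109 111
 111 113 111 112 109 110]
col283 [(78, np.uint8(120)), (79, np.uint8(174)), (80, np.uint8(189)), (81, np.uint8(191)), (82, np.uint8(192)), (83, np.uint8(173)), (84, np.uint8(108)), (85, np.uint8(111)), (86, np.uint8(117)), (87, np.uint8(123)), (88, np.uint8(183)), (89, np.uint8(189)), (90, np.uint8(187)), (91, np.uint8(187)), (92, np.uint8(187)), (93, np.uint8(187)), (168, np.uint8(182)), (169, np.uint8(183)), (170, np.uint8(185)), (171, np.uint8(187)), (172, np.uint8(122)), (173, np.uint8(94)), (174, np.uint8(159)), (175, np.uint8(184)), (176, np.uint8(137)), (177, np.uint8(116)), (178, np.uint8(118)), (179, np.uint8(120))]
235 174 [579.9  78.8  20. ]
332 174 [677.2  78.9  20. ]
240 174 [584.9  78.8  20. ]
327 174 [672.2  78.9  20. ]
283 174 [628.   78.9  20. ]
283 85 [627.9 163.   20. ]
238 85 [585.9 163.   20. ]
329 85 [670.8 163.   20. ]
```

Caddy centre comes out near (628.5, 34), with inner width measured 87 against 86 mm. The target wells are y −56 (oil), 34 (pot) and 124 (mill).

>>> apply_moves --pt "1 0 -20 3 0" --pt "1 0 -35 0 0" --pt "1 0 -35 0 0" --pt "1 0 -28 0 0" --pt "1 0 0 0 0" --pt "1 30 0 0 0" --pt "1 40 0 0 0" --pt "1 30 0 0 0" --pt "1 20 0 0 0" --pt "1 0 0 0 0"

```text
t: 7.1
eef_pos: [629.6, -54.3, 77.4]
tcp_rot: [2.913, 1.566, 2.914]
ft_force: [-0.1, -0.5, -2.9]
opening: 0.616
```

Run:
```python
from h import *
c=snap('scene','s4');d=snap('side','d4');s=status.state();print(s['t'],s['eef_pos'],s['ft_force'],s['moment'])
a=c['pixels'][150:290,170:400];b=d['pixels'][140:310,200:420]
o=np.hstack([cv2.resize(a,(400,243)),cv2.resize(b,(315,243))]);cv2.imwrite('pics/c4.png',o[:,:,::-1])
```

```text
7.2 [631.46879703 -54.85933073  80.42711184] [ 0.35386505 -1.03196151 -4.09685524] [-0.10634808  0.0536945   0.01748114]
```

View pics/c4.png

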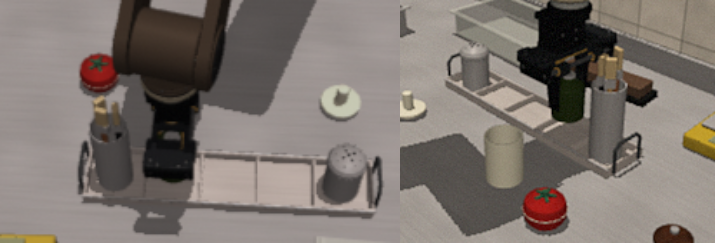

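The bottle is over the well beside the brushes, and the gripper is clear of them. Lower gently.

>>> apply_moves --pt "1 15 -1 -1 0" --pt "1 15 0 0 0" --pt "1 5 0 0 0" --pt "1 3 0 0 0" --pt "1 0 0 0 0" --pt "1 0 0 0 0"

```text
t: 7.8
eef_pos: [630.8, -56.6, 42.1]
tcp_rot: [-0.004, 1.57, -0.004]
ft_force: [-0.1, -0.1, -3.8]
opening: 0.616
```

>>> apply_moves --pt "1 1.5 0 0 0" --pt "1 0 0 0 0" --pt "1 1 0 0 0" --pt "1 0 0 0 0" --pt "1 0 0 0 0"

```text
t: 8.3
eef_pos: [630.5, -56.5, 39.1]
tcp_rot: [1.682, 1.571, 1.682]
ft_force: [0.3, 0.2, -4.2]
opening: 0.616
```

>>> apply_moves --pt "1 0.7 0 0 0" --pt "1 0 0 0 0" --pt "1 0 0 0 0"

```text
t: 8.6
eef_pos: [630.6, -56.5, 38.9]
tcp_rot: [-0.019, 1.57, -0.018]
ft_force: [-2.0, 0.4, 3.8]
opening: 0.616
```

>>> apply_moves --pt "0.5 0 0 0 0" --pt "0 0 0 0 0" --pt "0 0 0 0 0" --pt "0 0 0 0 0" --pt "0 0 0 0 0" --pt "0 -10 0 0 0" --pt "0 -35 0 0 0" --pt "0 -45 0 0 0" --pt "0 -45 0 0 0" --pt "0 -45 0 -10 0"

```text
t: 9.6
eef_pos: [620.8, -56.5, 221.0]
tcp_rot: [-0.05, 1.57, -0.049]
ft_force: [1.0, 0.4, -0.1]
opening: 0.999
```

>>> apply_moves --pt "0 -30 0 -20 0" --pt "0 0 -10 -40 0" --pt "0 0 -20 -35 0" --pt "0 0 -35 -30 0" --pt "0 0 -40 -20 0" --pt "0 0 -40 0 0" --pt "0 0 -40 0 0" --pt "0 0 -40 0 0" --pt "0 0 -40 0 0" --pt "0 0 -40 0 0"

```text
t: 10.6
eef_pos: [475.3, -363.2, 249.2]
tcp_rot: [-0.533, 1.57, -0.533]
ft_force: [1.1, 0.1, -0.1]
opening: 0.999
```

>>> apply_moves --pt "0 20 -30 0 0" --pt "0 30 -7 0 0" --pt "0 30 0 0 0" --pt "0 0 0 0 0" --pt "0 0 0 0 0" --pt "0 0 0 0 0"

```text
t: 11.2
eef_pos: [476.3, -398.8, 170.4]
tcp_rot: [-0.757, 1.568, -0.757]
ft_force: [-0.1, -0.8, 0.5]
opening: 0.996
```

Run:
```python
from h import *
c=snap('wrist','w5');s=status.state();print(s['t'],s['eef_pos'],-c['R'].T@c['t'],s['joints'])
print(proj(c,(472,-398,88)))
```

```text
11.25 [ 476.29118927 -398.7964017   170.4471093 ] [ 475.62479857 -317.55660737  329.39446035] [-8.03405350e-01  5.41678651e-01  1.63084733e+00  1.40230623e-04
  9.66228190e-01 -8.04254774e-01]
[276.07454657 218.75140478]
```

View pics/w5.png

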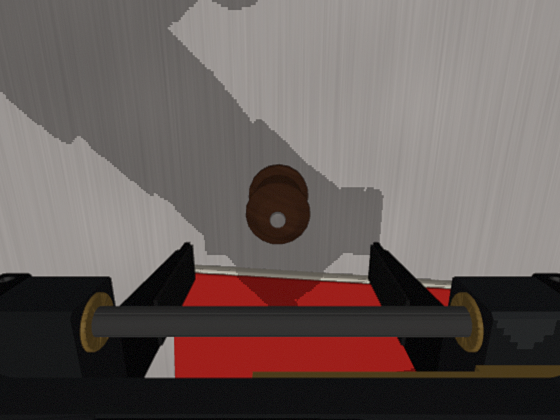

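Mill's nut is at (278,220), so the mill stands at (473,−399). Descend and grip.

>>> apply_moves --pt "0 40 0 -3 0" --pt "0 40 0 0 0" --pt "0 36 0 0 0" --pt "0 19 0 0 0" --pt "0 0 0 0 0" --pt "0 0 0 0 0" --pt "1 0 0 0 0" --pt "1 0 0 0 0" --pt "1 0 0 0 0" --pt "1 0 0 0 0"

```text
t: 12.25
eef_pos: [472.8, -398.7, 34.0]
tcp_rot: [-0.701, 1.57, -0.701]
ft_force: [0.2, 0.3, 0.0]
opening: 0.717
```

>>> apply_moves --pt "1 0 0 0 0" --pt "1 0 0 0 0" --pt "1 0 0 0 0" --pt "1 0 0 0 0"

```text
t: 12.65
eef_pos: [472.7, -398.7, 33.4]
tcp_rot: [-0.329, 1.571, -0.329]
ft_force: [0.5, 0.3, 0.7]
opening: 0.531
```

>>> apply_moves --pt "1 0 0 0 0" --pt "1 0 0 0 0" --pt "1 0 0 0 0" --pt "1 0 0 0 0"

```text
t: 13.05
eef_pos: [472.7, -398.6, 33.4]
tcp_rot: [-0.188, 1.571, -0.188]
ft_force: [1.1, -0.7, 2.0]
opening: 0.528
```

Opening 0.528 (about 51 mm) is more than the 44 mm waist, so I'll look before lifting.

Run:
```python
from h import *
d=snap('side','d6');u,v=proj(d,(473,-399,44));u,v=int(u),int(v);print(u,v)
c=snap('scene','s6');p,q=map(int,proj(c,(473,-399,44)));print(p,q)
o=np.hstack([cv2.resize(d['pixels'][v-70:v+50,u-60:u+60],(400,400),interpolation=2),cv2.resize(c['pixels'][q-60:q+60,p-60:p+60],(400,400),interpolation=2)])
cv2.imwrite('pics/c6.png',o[:,:,::-1])
```

```text
389 317
156 192
```

View pics/c6.png

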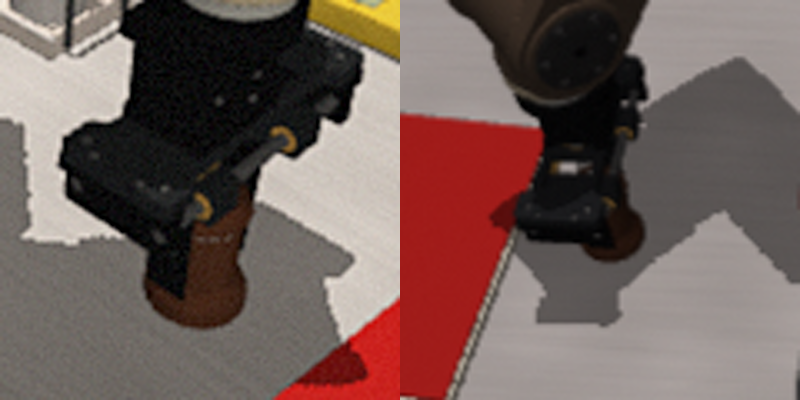

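The fingertip sits right at the flare of the foot. Open, rise 4 mm and re-grip.

>>> apply_moves --pt "0.3 0 0 0 0" --pt "0.3 0 0 0 0" --pt "0.3 -4 0 0 0" --pt "0.3 0 0 0 0" --pt "1 0 0 0 0" --pt "1 0 0 0 0" --pt "1 0 0 0 0" --pt "1 0 0 0 0" --pt "1 0 0 0 0" --pt "1 0 0 0 0"

```text
t: 14.15
eef_pos: [472.7, -398.6, 37.4]
tcp_rot: [0.544, 1.571, 0.544]
ft_force: [1.3, 0.5, -0.1]
opening: 0.525
```

>>> apply_moves --pt "1 0 0 0 0" --pt "1 0 0 0 0" --pt "1 0 0 0 0"

```text
t: 14.45
eef_pos: [472.7, -398.6, 37.4]
tcp_rot: [0.324, 1.571, 0.324]
ft_force: [1.1, 0.9, -1.1]
opening: 0.53
```

Same opening, so the pads bear on the 52 mm head. That is still a firm hold with the weight below it. Lift slowly and check.

>>> apply_moves --pt "1 -3 0 0 0" --pt "1 -5 0 0 0" --pt "1 -10 0 0 0" --pt "1 -10 0 0 0" --pt "1 0 0 0 0" --pt "1 0 0 0 0"

```text
t: 15.05
eef_pos: [472.7, -398.7, 65.9]
tcp_rot: [-0.727, 1.57, -0.727]
ft_force: [0.7, -0.9, -2.4]
opening: 0.527
```

Run:
```python
from h import *
d=snap('side','d7');u,v=map(int,proj(d,(473,-399,60)))
s=status.state();print(s['t'],s['eef_pos'],s['ft_force'],s['opening'])
o=np.hstack([cv2.resize(d['pixels'][v-60:v+60,u-60:u+60],(400,400),interpolation=2)])
cv2.imwrite('pics/c7.png',o[:,:,::-1])
```

```text
15.1 [ 472.60364744 -398.5390498    65.48875678] [ 0.89384505 -0.28946901 -3.03066998] 0.5283712414639766
```

View pics/c7.png

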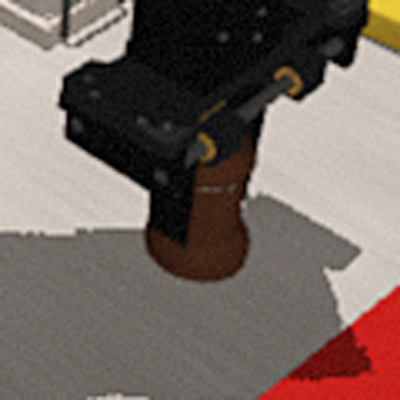

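>>> apply_moves --pt "1 -35 0 0 0" --pt "1 -40 0 0 0" --pt "1 -40 15 0 0" --pt "1 -20 30 0 0" --pt "1 0 40 0 0" --pt "1 0 40 0 0" --pt "1 0 40 0 0" --pt "1 0 40 0 0" --pt "1 0 40 0 0" --pt "1 0 40 0 0"

```text
t: 16.1
eef_pos: [472.1, -112.0, 200.2]
tcp_rot: [2.483, 1.57, 2.483]
ft_force: [0.9, 0.0, -2.5]
opening: 0.531
```

>>> apply_moves --pt "1 0 40 0 0" --pt "1 0 40 10 0" --pt "1 0 35 25 0" --pt "1 0 35 30 0" --pt "1 0 30 30 0" --pt "1 0 30 30 0" --pt "1 0 20 20 0" --pt "1 0 7.5 10 0" --pt "1 0 0 0 0" --pt "1 0 0 0 0"

```text
t: 17.1
eef_pos: [626.7, 123.2, 200.0]
tcp_rot: [-2.934, 1.569, -2.934]
ft_force: [0.5, 0.7, -2.4]
opening: 0.526
```

Run:
```python
from h import *
s=status.state();print(s['t'],s['eef_pos'],s['ft_force'],s['opening'],s['tcp_rot'])
c=snap('scene','s8');d=snap('side','d8')
a=c['pixels'][150:290,170:400];b=d['pixels'][140:310,200:420]
o=np.hstack([cv2.resize(a,(400,243)),cv2.resize(b,(315,243))]);cv2.imwrite('pics/c8.png',o[:,:,::-1])
```

```text
17.1 [626.68932413 123.1985091  200.00854871] [ 0.5152345   0.66504792 -2.40496758] 0.526136651758992 [-2.93394768  1.56949259 -2.93385775]
```

View pics/c8.png

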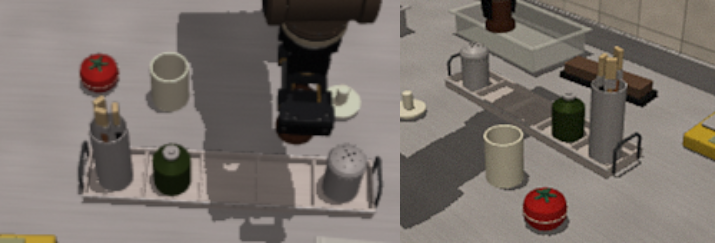

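Oil stands upright in its well, and the mill hangs upright over its own. (11 pictures viewed so far.) Lower it.

>>> apply_moves --pt "1 35 0.5 1 0" --pt "1 40 0 0 0" --pt "1 35 0 0 0" --pt "1 25 0 0 0" --pt "1 15 0 0 0" --pt "1 5 0 0 0" --pt "1 0 0 0 0" --pt "1 0 0 0 0"

```text
t: 18.0
eef_pos: [629.1, 124.4, 46.8]
tcp_rot: [0.132, 1.569, 0.132]
ft_force: [0.6, 0.3, -1.5]
opening: 0.529
```

>>> apply_moves --pt "1 1.5 0 0 0" --pt "1 0 0 0 0" --pt "1 0 0 0 0"

```text
t: 18.3
eef_pos: [628.6, 124.5, 44.4]
tcp_rot: [0.213, 1.57, 0.214]
ft_force: [0.4, -0.3, -2.7]
opening: 0.531
```

>>> apply_moves --pt "1 1.5 0 0 0" --pt "1 0 0 0 0" --pt "1 1 0 0 0" --pt "1 0 0 0 0" --pt "1 0 0 0 0"

```text
t: 18.8
eef_pos: [628.5, 124.5, 41.4]
tcp_rot: [1.655, 1.571, 1.656]
ft_force: [0.1, -0.8, -1.9]
opening: 0.528
```

>>> apply_moves --pt "1 0.7 0 0 0" --pt "1 0 0 0 0" --pt "1 0 0 0 0"

```text
t: 19.1
eef_pos: [628.7, 124.5, 41.3]
tcp_rot: [0.19, 1.57, 0.191]
ft_force: [-0.2, -0.5, 5.3]
opening: 0.53
```

>>> apply_moves --pt "0.5 0 0 0 0" --pt "0 0 0 0 0" --pt "0 0 0 0 0" --pt "0 0 0 0 0" --pt "0 0 0 0 0" --pt "0 -10 0 0 0" --pt "0 -35 0 0 0" --pt "0 -45 0 0 0" --pt "0 -45 0 0 0" --pt "0 -45 0 -10 0"

```text
t: 20.1
eef_pos: [618.7, 124.3, 223.2]
tcp_rot: [0.125, 1.57, 0.125]
ft_force: [0.1, 1.6, 0.0]
opening: 0.998
```

>>> apply_moves --pt "0 0 -20 -25 0" --pt "0 0 -30 -30 0" --pt "0 0 -30 -30 0" --pt "0 0 -30 -30 0" --pt "0 0 -30 -25 0" --pt "0 15 -30 -15 0" --pt "0 25 -25.5 0 0" --pt "0 11 0 0 0" --pt "0 0 0 0 0" --pt "0 0 0 0 0"

```text
t: 21.1
eef_pos: [463.9, -70.5, 170.3]
tcp_rot: [0.471, 1.571, 0.472]
ft_force: [-0.4, 0.5, -0.7]
opening: 1.002
```

Run:
```python
from h import *
c=snap('wrist','w9');s=status.state();print(s['t'],s['eef_pos'],-c['R'].T@c['t'])
print(proj(c,(464,-71,84)))
t=np.linspace(0,6.28,40);p=proj(c,np.stack([464+32*np.cos(t),-71+32*np.sin(t),84+0*t],1))
im=c['pixels'][:,:,::-1].copy()
for q in p: cv2.circle(im,tuple(int(round(i)) for i in q),0,(0,0,255),-1)
print(p.min(0),p.max(0))
cv2.imwrite('pics/w9b.png',im)
```

```text
21.15 [464.04525578 -70.42105606 170.50702745] [463.46875978  10.46488718 329.37342459]
[282.16420018 219.0377793 ]
[239.93122012 177.47125829] [324.42622979 257.75479915]
```

View pics/w9b.png

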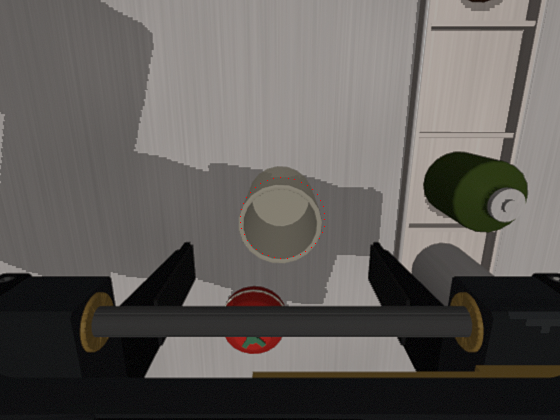

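The rim spans columns 238–322 and rows 184–263, so its centre is about (280,223.5) and the pot stands at (462.5,−75). Shift and grip.

>>> apply_moves --pt "0 20 -4.5 -1.5 0" --pt "0 40 0 0 0" --pt "0 36 0 0 0" --pt "0 25 0 0 0" --pt "0 14 0 0 0" --pt "0 0 0 0 0" --pt "1 0 0 0 0" --pt "1 0 0 0 0" --pt "1 0 0 0 0" --pt "1 0 0 0 0"

```text
t: 22.15
eef_pos: [462.4, -75.6, 35.4]
tcp_rot: [-0.226, 1.569, -0.226]
ft_force: [-0.5, 1.1, -0.0]
opening: 0.718
```

>>> apply_moves --pt "1 0 0 0 0" --pt "1 0 0 0 0" --pt "1 0 0 0 0" --pt "1 0 0 0 0" --pt "1 -5 0 0 0" --pt "1 -15 0 0 0" --pt "1 -20 0 0 0" --pt "1 0 0 0 0"

```text
t: 22.95
eef_pos: [462.7, -75.8, 76.4]
tcp_rot: [-0.276, 1.568, -0.276]
ft_force: [0.1, -0.4, -3.6]
opening: 0.678
```

>>> apply_moves --pt "1 -35 0 0 0" --pt "1 -40 10 5 0" --pt "1 -20 25 20 0" --pt "1 0 30 25 0" --pt "1 0 25 30 0" --pt "1 0 15 30 0" --pt "1 0 5 30 0" --pt "1 0 0 20 0" --pt "1 0 0 6 0" --pt "1 0 0 0 0"

```text
t: 23.95
eef_pos: [627.7, 34.4, 168.3]
tcp_rot: [3.061, 1.569, 3.062]
ft_force: [-0.1, 0.3, -3.6]
opening: 0.679
```

>>> apply_moves --pt "1 0 0 0 0" --pt "1 0 0 0 0"

```text
t: 24.15
eef_pos: [627.1, 34.3, 169.7]
tcp_rot: [2.979, 1.57, 2.979]
ft_force: [-0.3, 0.1, -3.9]
opening: 0.682
```

Run:
```python
from h import *
s=status.state();print(s['t'],s['eef_pos'],s['ft_force'],s['opening'],s['tcp_rot'])
c=snap('scene','s10');d=snap('side','d10')
a=c['pixels'][150:290,170:400];b=d['pixels'][140:310,200:420]
o=np.hstack([cv2.resize(a,(400,243)),cv2.resize(b,(315,243))]);cv2.imwrite('pics/c10.png',o[:,:,::-1])
```

```text
24.15 [627.14189509  34.29239026 169.68719353] [-0.31860499  0.14875685 -3.94172393] 0.6823674217979114 [2.97894878 1.57021475 2.97896826]
```

View pics/c10.png

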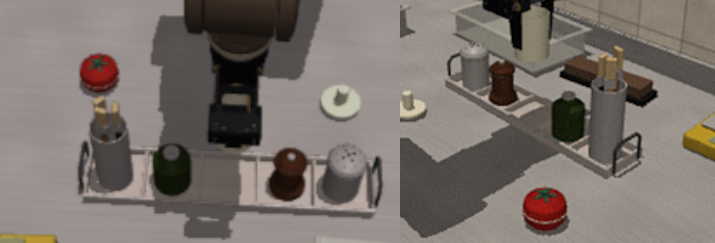

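Mill and oil stand upright in their wells. Lower the pot into the middle.

>>> apply_moves --pt "1 30 0 1 0" --pt "1 35 0 0 0" --pt "1 30 0 0 0" --pt "1 20 0 0 0" --pt "1 10 0 0 0" --pt "1 0 0 0 0" --pt "1 0 0 0 0"

```text
t: 24.95
eef_pos: [629.5, 34.4, 45.7]
tcp_rot: [0.032, 1.569, 0.032]
ft_force: [0.9, -0.1, -3.2]
opening: 0.677
```

>>> apply_moves --pt "1 2 0 0 0" --pt "1 0 0 0 0" --pt "1 1 0 0 0" --pt "1 0 0 0 0" --pt "1 0 0 0 0"

```text
t: 25.45
eef_pos: [629.1, 34.5, 41.9]
tcp_rot: [0.472, 1.571, 0.473]
ft_force: [0.0, 1.0, -3.6]
opening: 0.681
```

>>> apply_moves --pt "1 1 0 0 0" --pt "1 0 0 0 0" --pt "1 1 0 0 0" --pt "1 0 0 0 0" --pt "1 0 0 0 0"

```text
t: 25.95
eef_pos: [629.0, 34.5, 39.7]
tcp_rot: [2.254, 1.571, 2.255]
ft_force: [0.4, 0.2, -3.5]
opening: 0.677
```

>>> apply_moves --pt "1 0.7 0 0 0" --pt "1 0 0 0 0" --pt "1 0 0 0 0"

```text
t: 26.25
eef_pos: [629.1, 34.5, 39.4]
tcp_rot: [0.222, 1.57, 0.222]
ft_force: [-1.6, -0.1, 2.4]
opening: 0.679
```

>>> apply_moves --pt "0.5 0 0 0 0" --pt "0 0 0 0 0" --pt "0 0 0 0 0" --pt "0 0 0 0 0" --pt "0 0 0 0 0" --pt "0 -10 0 0 0" --pt "0 -35 0 0 0" --pt "0 -45 0 0 0" --pt "0 -45 0 0 0" --pt "0 0 0 0 0"

```text
t: 27.25
eef_pos: [631.3, 34.4, 180.9]
tcp_rot: [-0.04, 1.561, -0.04]
ft_force: [0.3, 0.6, 0.3]
opening: 0.999
```

Run:
```python
from h import *
c=snap('wrist','w11');s=status.state();print(s['t'],s['eef_pos'],-c['R'].T@c['t'])
t=np.linspace(0,6.28,60);p=proj(c,np.stack([629+32*np.cos(t),34.5+32*np.sin(t),88+0*t],1))
print(p.min(0),p.max(0))
```

```text
27.3 [630.09573111  34.45445664 177.74000998] [629.31175481 115.49763068 339.9465664 ]
[236.51024959 174.91934678] [319.08965234 253.59409432]
```

View pics/w11.png

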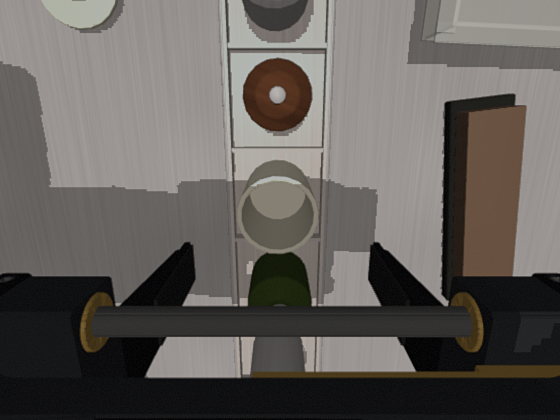

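>>> apply_moves --pt "0 -45 0 0 0" --pt "0 0 20 -25 0" --pt "0 0 30 -30 0" --pt "0 0 30 -30 0" --pt "0 0 30 -30 0" --pt "0 10 30 -30 0" --pt "0 20 30 -20 0" --pt "0 25 9 0 0" --pt "0 0 0 0 0" --pt "0 0 0 0 0"

```text
t: 28.3
eef_pos: [464.0, 213.2, 163.8]
tcp_rot: [-2.82, 1.569, -2.819]
ft_force: [0.8, 0.1, -0.0]
opening: 0.998
```

Run:
```python
from h import *
c=snap('wrist','w12');s=status.state();print(s['t'],s['eef_pos'],-c['R'].T@c['t'])
print(proj(c,(464,213.5,48)))
```

```text
28.35 [464.43597012 212.9560969  164.42026193] [463.8274686  294.22790398 322.89340111]
[282.23249676 206.91357457]
```

View pics/w12.png

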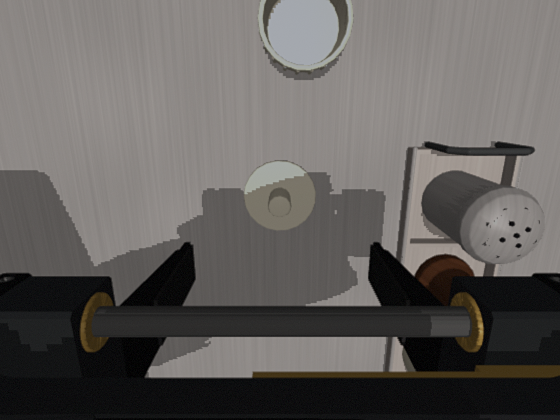

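The pot rim matches (629,34.5) to about a millimetre. The knob top is at (279.5,206), so the lid is at (462,214). This was picture 14. Grip the knob.

>>> apply_moves --pt "0.4 30 1 -2 0" --pt "0.4 40 0 0 0" --pt "0.4 36 0 0 0" --pt "0.4 20 0 0 0" --pt "0.4 8 0 0 0" --pt "0.4 0 0 0 0" --pt "0.4 0 0 0 0" --pt "1 0 0 0 0" --pt "1 0 0 0 0" --pt "1 0 0 0 0"

```text
t: 29.35
eef_pos: [462.2, 214.5, 30.7]
tcp_rot: [0.362, 1.57, 0.362]
ft_force: [0.2, 0.3, -0.2]
opening: 0.406
```

>>> apply_moves --pt "1 0 0 0 0" --pt "1 0 0 0 0" --pt "1 0 0 0 0" --pt "1 0 0 0 0" --pt "1 0 0 0 0" --pt "1 0 0 0 0" --pt "1 0 0 0 0" --pt "1 0 0 0 0"

```text
t: 30.15
eef_pos: [462.0, 214.4, 30.1]
tcp_rot: [0.785, 1.571, 0.785]
ft_force: [-0.7, 2.1, 4.2]
opening: 0.206
```

>>> apply_moves --pt "1 -5 0 0 0" --pt "1 -25 0 0 0" --pt "1 -40 0 0 0" --pt "1 -45 0 0 0" --pt "1 -40 0 10 0" --pt "1 -15 -10 25 0" --pt "1 0 -25 30 0" --pt "1 0 -30 30 0" --pt "1 0 -30 30 0" --pt "1 0 -30 25 0"

```text
t: 31.15
eef_pos: [613.1, 88.0, 200.0]
tcp_rot: [2.884, 1.571, 2.884]
ft_force: [0.9, -0.2, -1.0]
opening: 0.205
```

>>> apply_moves --pt "1 0 -30 17 0" --pt "1 0 -20 0 0" --pt "1 0 -5 0 0" --pt "1 0 0 0 0" --pt "1 0 0 0 0" --pt "1 0 0 0 0"

```text
t: 31.75
eef_pos: [628.8, 35.6, 200.2]
tcp_rot: [0.991, 1.571, 0.992]
ft_force: [-0.2, 1.2, -1.0]
opening: 0.201
```

>>> apply_moves --pt "1 30 0 0 0" --pt "1 25 0 0 0" --pt "1 15 0 0 0" --pt "1 5 0 0 0" --pt "1 0 0 0 0" --pt "1 0 0 0 0"

```text
t: 32.35
eef_pos: [629.4, 34.8, 125.9]
tcp_rot: [0.017, 1.57, 0.018]
ft_force: [-0.3, -0.6, -1.3]
opening: 0.204
```

Run:
```python
from h import *
s=status.state();print(s['t'],s['eef_pos'],s['ft_force'],s['opening'])
c=snap('scene','s13');d=snap('side','d13')
f=lambda c,X,h:(lambda u,v:cv2.resize(c['pixels'][v-h:v+h,u-h:u+h],(390,390),interpolation=2))(*map(int,proj(c,X)))
o=np.hstack([f(c,(629,34,80),50),f(d,(629,34,80),50)]);cv2.imwrite('pics/c13.png',o[:,:,::-1])
```

```text
32.35 [629.38994791  34.78513067 125.92002257] [-0.25789058 -0.61521693 -1.32483086] 0.2038428576088748
```

That was one more picture than I'd counted, so there are no more views. I'll go on by force and height: a plug that missed the mouth would touch at TCP about 118, and a seated one at about 110.

>>> apply_moves --pt "1 4 0 0 0" --pt "1 3 0 0 0" --pt "1 3 0 0 0" --pt "1 0 0 0 0" --pt "1 0 0 0 0"

```text
t: 32.95
eef_pos: [629.0, 34.4, 114.9]
tcp_rot: [2.727, 1.571, 2.727]
ft_force: [1.3, -0.3, -0.6]
opening: 0.209
```

>>> apply_moves --pt "1 2 0 0 0" --pt "1 1 0 0 0" --pt "1 0 0 0 0" --pt "1 0 0 0 0"

```text
t: 33.35
eef_pos: [629.0, 34.5, 112.0]
tcp_rot: [1.169, 1.571, 1.17]
ft_force: [0.3, -0.1, -1.7]
opening: 0.202
```

Past 118 with no contact, so the plug is inside the mouth.

>>> apply_moves --pt "1 1 0 0 0" --pt "1 0 0 0 0" --pt "1 0.7 0 0 0" --pt "1 0 0 0 0" --pt "1 0 0 0 0"

```text
t: 33.85
eef_pos: [629.0, 34.5, 110.3]
tcp_rot: [1.249, 1.571, 1.25]
ft_force: [0.5, 0.3, -1.5]
opening: 0.204
```

>>> apply_moves --pt "1 0.7 0 0 0" --pt "1 0 0 0 0" --pt "1 0 0 0 0"

```text
t: 34.15
eef_pos: [629.1, 34.5, 110.1]
tcp_rot: [0.02, 1.57, 0.021]
ft_force: [-2.4, -0.4, 5.7]
opening: 0.207
```

Seated at 110.1, as predicted. Release, retreat straight up and look numerically.

>>> apply_moves --pt "0.6 0 0 0 0" --pt "0.4 0 0 0 0" --pt "0.4 0 0 0 0" --pt "0.4 0 0 0 0" --pt "0.4 -10 0 0 0" --pt "0.4 -30 0 0 0" --pt "0.4 -45 0 0 0" --pt "0 -45 0 0 0" --pt "0 0 0 0 0" --pt "0 0 0 0 0"

```text
t: 35.15
eef_pos: [629.1, 34.5, 241.0]
tcp_rot: [-0.015, 1.568, -0.015]
ft_force: [-0.7, 0.1, -0.8]
opening: 0.794
```

Run:
```python
from h import *
s=status.state();print(s['t'],s['eef_pos'],s['ft_force'],s['opening'])
w=snap('wrist','w14')
c=snap('scene','s14');d=snap('side','d14')
t=np.linspace(0,6.28,60);circ=lambda r,z:np.stack([629+r*np.cos(t),34.5+r*np.sin(t),z+0*t],1)
print('plate',proj(w,circ(34,94)).min(0),proj(w,circ(34,94)).max(0),'knob',proj(w,(629,34.5,128)))
g=cv2.cvtColor(w['pixels'],cv2.COLOR_RGB2GRAY)
u,v=map(int,proj(w,(629,34.5,94)));print(u,v)
print('row',v-20,g[v-20,u-60:u+60:2]);print('col',[int(x) for x in g[v-60:v+60:2,u+18]])
# ASCII of lid area in side view
h=cv2.cvtColor(d['pixels'],cv2.COLOR_RGB2GRAY);u,v=map(int,proj(d,(629,34.5,80)));print(u,v)
for r in range(v-32,v+36,2): print(''.join(' .:-=+*#%@'[min(9,int(x)//22)] for x in h[r,u-40:u+40]))
for n,X in dict(tip=(629,34.5,128),rim=(629,34.5,88),base=(629,34.5,4)).items(): print(n,proj(d,X).round(1))
```

```text
35.15 [629.08761427  34.46356356 241.01293965] [-0.67082535  0.05871816 -0.81022764] 0.793895740301984
plate [244.79746764 161.25353644] [318.13762408 232.22553463] knob [281.55630349 208.29018204]
281 197
row 177 [103 106 103 105 102 101 103 103 103 101 115  75 114 114 110 119 182 182
 181 181 182 182 183 183 183 184 183 183 183 184 184 184 183 183 183 183
 183 183 183 183 184 183 183 184 177 101 111 111  97 105 111  96  98  99
 107 117 128 154 152 152]
col [179, 181, 119, 177, 176, 178, 178, 177, 177, 177, 180, 143, 93, 95, 95, 136, 184, 182, 182, 182, 183, 143, 128, 130, 129, 130, 129, 130, 130, 131, 130, 130, 130, 130, 131, 130, 129, 129, 129, 129, 129, 130, 128, 129, 131, 125, 112, 115, 116, 119, 47, 17, 24, 19, 20, 21, 20, 23, 20, 29]
292 196
+++++++++++++++++**####**************************++=-==+=++=====++****++=====---
+++++++++++++++++++++**#####**************************+=-=++*****++===========--
+++++++++++++++++++++++++**#####*********************#####*++================---
-+*+++++++++++++++++++++++++++*##*#************#*####***++++++++============+=:-
#*+**+=++++++++++
[... 1767 characters left out ...]
****+=--==-=-=+*##*==-===---==++++++++***+++++++===-.  ....  . ...... ..   :-=
*********+=---=----=*##+***##+==+++++++**+*+++++++===-. . .. ........ .....  :--
*************++--=----=+*#**#*==+++++*+**++++++++====-.  .  ..  .... .   .   :--
****************+=---=-=-------=+++++++*+*++++++++==--. .   ...  ... . ...  .:=+
*****************##*+=-----=------=+*****+*+++++===-=-. .   . . . ...  . . ..-=-
*********#******#****#*+=----==-==---==++++=+==-=====-.   .  ..... ........ :-==
****************#**#**##*+=---====-=-------======-===-.  . . . ...... . ..  .-=-
###*#*##******#*###*++=---------==-===-=--=---==----=-.  . . ..... ......   .---
tip [292.6 180.4]
rim [292.7 193.8]
base [292.9 220.7]
```

Seen by the wrist camera, the plate is centred at column 281 and ends near row 229; a seated lid predicts 281 and 230. Last, a check of the bystanders against the first pictures, then hand in.

Run:
```python
from h import *
for a,b in (('scene0','s14'),('side0','d14')):
    A=load(a);B=load(b)
    for n,X,h in dict(timer=((440,-200,28),13),ram=((470,340,19),13),brush=((632,-146,110),15),flour=((627,214,60),14)).items() if 1 else []:
        pass
    for n,(X,h) in dict(timer=((440,-202,28),13),ram=((475,345,19),14),brush=((632,-146,80),15),flour=((627,212,50),14)).items():
        u,v=map(int,proj(A,X)); t=A['pixels'][v-h:v+h,u-h:u+h]; s=B['pixels'][v-h-6:v+h+6,u-h-6:u+h+6]
        m=cv2.minMaxLoc(cv2.matchTemplate(s,t,cv2.TM_CCOEFF_NORMED)); print(a,n,(u,v),round(m[1],2),'shift',m[3][0]-6,m[3][1]-6)
print(env.job_done())
```

```text
Traceback (most recent call last):
ValueError: not enough values to unpack (expected 3, got 2)
```

Run:
```python
from h import *
for a,b in (('scene0','s14'),('side0','d14')):
    A=load(a);B=load(b)
    for n,(X,h) in dict(timer=((440,-202,28),13),ram=((475,345,19),14),brush=((632,-146,80),15),flour=((627,212,50),14)).items():
        u,v=map(int,proj(A,X)); t=A['pixels'][v-h:v+h,u-h:u+h]; s=B['pixels'][v-h-6:v+h+6,u-h-6:u+h+6]
        m=cv2.minMaxLoc(cv2.matchTemplate(s,t,cv2.TM_CCOEFF_NORMED)); print(a,n,(u,v),round(m[1],2),'shift',m[3][0]-6,m[3][1]-6)
print(env.job_done())
```

```text
scene0 timer (225, 190) 1.0 shift 0 0
scene0 ram (411, 211) 1.0 shift 0 0
scene0 brush (235, 236) 1.0 shift 0 0
scene0 flour (368, 248) 1.0 shift 0 0
side0 timer (303, 282) 0.99 shift 0 0
side0 ram (185, 196) 0.98 shift 0 0
side0 brush (344, 220) 0.72 shift 0 0
side0 flour (251, 185) 0.85 shift 0 0
the job is handed in; nothing more can be done
None
```

The caddy is filled as asked and the job is handed in, about 35 s on the robot's clock. I placed the oil next to the brushes first, then the mill next to the flour shaker, then the pot in the middle well with its lid on. Each was lowered until the wrist force showed contact, and only then released.

**Lid:** The plug passed the rim height without touching, and the lid seated at TCP height 110.1 mm, as predicted. The last wrist image has the plate centred on the pot.

**Bystanders:** Image matching against the first pictures shows no shift for the timer, ramekin, brushes or flour shaker in either camera. The side-view matches were weaker for the brushes (0.72) and flour shaker (0.85), probably because of the changed background and shadows around them.

**What disagreed or went unseen:**
- **Positions:** The scene and side cameras differed by about 10 mm, apparently from lens distortion, so I placed everything by close wrist views.
- **Mill grip:** The mill was held by its 52 mm head (opening 0.53), not the 44 mm waist. It was upright when lifted and after release.
- **Last look:** I miscounted the 16 pictures, so the seated lid was checked only by force, height and pixel values, not by eye.

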